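# Seat the collet chuck in the tightening stand

### The arm

A 7-joint arm with a two-finger parallel gripper is mounted at the origin on the work surface. World frame = base frame: x ahead of the robot, y to its left, z up, the work surface at z = 0. Lengths are in m, angles in rad, forces in N, time in s.
With the tool pointing down it reaches from about 0.425 to 1.025 m from the base axis. Payload 9.4 kg.
Tool frame: the origin (TCP) lies on the centre line of the jaws, within the pads' length; the fingertips stand 22 mm ahead of it and the grasp point (between the pads) lies 3 mm ahead of it; z points along the fingers, y is the line along which they close (so a half turn about z gives the same grasp; the last joint's range is limited). The gripper opens to 85 mm and grips with 20 to 120 N. Pads are 22 mm wide; open, the fingers measure 114 mm over their backs; the gripper's body (76 mm by 85 mm) begins 54 mm behind the grasp point. The pads swing forward as they close: fully open they stand 13 mm farther back than shut.
Start: joints at [-1.359, 0.599, -0.003, 1.599, 0.002, 0.943, -0.08], TCP at [0.206, 0.695, 0.253] pointing down, gripper open.
Joint ranges: [-2.57, 2.57], [-0.35, 1.97], [-1.29, 1.29], [0.11, 2.56], [-1.05, 4.19], [0.11, 1.86], [-2.63, 2.63]. Speed limits (rad/s): [2.22, 2.22, 3.01, 3.01, 3.14, 3.14, 3.14].

### API

Orientations are given as a unit quaternion [x, y, z, w].
In Python, from bench import sense, capture, get_calibration, sign_off, cut_out, mark_of gives the robot as it stands.
- The arm moves only by the tool play_rows, never from a script. Its argument "moves" is a list of rows, each a list of 6 numbers: the shift along the tool's x, y, z in mm, then the turn, a rotation vector about the tool's x, y, z in rad. A call has 1 to 20 rows; each row is the pose to reach, as a shift and turn from the pose commanded when the call began, along the tool's axes at that moment; what a row does not reach only later rows make up. A row lasts 1/12 s, in which the tool goes at most 41.7 mm and 7.16 degrees, less where a joint would pass 70% of its speed; a pose out of reach is approached as far as the arm can. A call with a gripper value outside its range is refused whole. "grip" is the opening, from 0 (shut) to 1 (fully open), set as the call begins (left out, the last holds). The fingers move at their own pace and stop on an object; the grip force is fixed at half the most. Time passes only in rows, so rows that repeat a pose let the fingers close. It gives the time, the measured TCP pose, the force, the opening and the grip force at its end, in the units of the state.
- sense(): the state, without advancing time (a new reading comes with each control period).
- capture(name): name is "side" or "top"; returns the picture (480x640x3 uint8, red, green, blue); there is no depth.
- get_calibration(name): a dict with "K" (3x3 intrinsics, pixels), "extrinsics" (4x4, takes a point from camera to world coordinates). Camera axes: x right, y down, z forward; pixel columns grow to the right and rows downward; lengths in m; the calibration is good to about 2 mm. A picture is of the moment at which its call begins. get_calibration takes no time and is no camera call.
- sign_off(): hands the job in; it is judged then, once.
Trained networks look in the newest picture that a camera, given by its name, has taken for a name from the list of things; names that differ only in an ending like _2 or _b are one class to them, and where a whole thing is asked for, a point or a joint stands for the part that bears it (a point fixed in the world has none). Each returns a list of dicts, best first, with "conf" (0 to 1); they miss things now and then, are a little off and sometimes report something else, mostly with a low value. They report only what shows in the picture. A call takes as long as a camera call. They do not tell look-alikes from the thing itself.
- cut_out(name, camera): "region" (480x640 bool, what is visible of it) and "pixel" ([column, row] in pixels, amid what is visible of it).
- mark_of(name, camera): "pixel" ([column, row] in pixels: a listed point, or the origin of a listed thing).
The state is a dict: "time": time; "joint_pos": joint angles; "joint_velocities": joint speeds; "joint_torque": joint torques, N m; "ee_pos": TCP position; "tool_rot": TCP orientation; "ft_force": force on the tool from outside, world axes, zero at the start; "ft_torque": the same for the moment, N m; "width": opening from 0.0 (shut) to 1.0 (fully open); "gripper_force": force on a finger pad.
Only numpy, scipy, OpenCV 4.12 (cv2) and the standard library are available. Lean on these libraries where they do the work, as an engineer would, in place of code of your own. Each camera call takes 0.05 s, during which the arm holds its last target. There are 200 camera calls.

### The job

Take the collet chuck (the holder with the slotted nut and open nose) out of the plywood rack and put it, shank down, into the spindle of the tightening stand: turn it by feel until its drive slots drop over the dogs, then press it until it snaps fully home, flange flat on the spindle face, and let go. Do not ram or drop it into the spindle, two or three kilos of push is plenty, and leave the other holders, the spanner and the cup where they are.

Things in the scene. Friction and masses are not known exactly. Their poses are not given: they have to be found in the camera images.
- collet_chuck: Plain steel tool holder, 0.48 to 0.72 kg, upright in a rack pocket. Origin: on its axis in the plane of the flange's underside; z up to the nose. Flange 46 mm diameter, z 0 to 20 mm, cut right through by two drive slots 17.6 mm wide on its own +x and -x sides (slot floors 16.3 mm off the axis; half a turn fits the same). Below the flange a 7:24 taper: diameter 31.8 mm, 17.6 mm at 48 mm down.
- chuck_nut (a point): Centre of the collet chuck's dark round slotted nut, the place to grip, from above at any yaw: 34 mm diameter, 38 to 59 mm above the flange's underside (this point 48.5 mm above it). A steel collet with an open bore shows on top (61 mm). Between nut and flange a neck 30 mm in diameter. Axes as collet_chuck.
- stud_tip (a point): Lowest point of the collet chuck: tip of its pull stud, on the axis, 72 mm below the flange's underside. Axes as collet_chuck.
- stand_face (a point): Centre of the tightening stand's spindle face, 120 mm above the bench, stand's axes, z up: a flat steel ring 70 mm in diameter round a taper bore of 31.8 mm that matches the shank. Fully home, the chuck's flange underside lies on this face and the taper is centred.
- dog_tops (a point): On the spindle axis, level with the tops of the two drive dogs, 9 mm above the face. Dogs: facing each other across the bore, 15.9 mm wide, 17.6 to 30 mm off the axis, 1 mm chamfers. The swivel head is clamped (holds 4 N m); the line through the dogs lies within 35 degrees either way of the stand's x axis, not measured: see or feel it. Off the slots, the flange rests on the dogs here.
- stud_catch (a point): In the bore, 66 mm below the face, out of sight: two spring catches for the pull stud. With slots over dogs the chuck goes down freely to about 5 mm above the face, where the stud meets the catches; some 10 to 17 N of push beyond its weight takes it past them at about 2 mm, then they draw it home and hold it.
- stand: Tightening stand, fixed to the bench: grey base 130 x 120 x 16 mm, column 84 mm in diameter up to 104 mm, steel spindle nose 70 mm in diameter up to 120 mm; a clamp lever sticks out 95 mm from the axis on its +y side, 80 mm high. Origin: centre of the base's underside; z up.
- rack: Plywood rack, fixed, 82 x 300 mm, top plate 90 mm above the bench with three through pockets of 36 mm diameter, 95 mm apart in a row along its own y, the middle one at its centre. Origin: centre of the underside. Three holders stand in the pockets in any order, flanges resting on the plate.
- drill_chuck: Another holder in the rack, to be left alone: the tallest, a keyless drill chuck 39 mm in diameter with jaws at its tapered nose, top 94 mm above its flange's underside, which is its origin.
- cutter_holder: Another holder in the rack, to be left alone: plain 32 mm cylinder with a thin 10 mm cutter on top, ending 80 mm above its flange's underside, which is its origin.
- nut_spanner: Flat steel spanner, 175 mm long, 6 mm thick, lying on the bench beyond the stand; origin at the centre of its ring end. Leave alone.
- printed_cup: Blue plastic cup, 60 mm in diameter, 65 mm high, standing on the bench beyond the rack; origin at the centre of its underside. Leave alone.
Not all that is in view belongs to the job. What is shaped like the collet_chuck but red is not meant.

How it is judged:
By the outcome, as a careful person would: the job done as asked, in the order asked, and still so for the second after the job is handed in, with the robot touching nothing.
It also fails if it takes over 58 s, if anything falls off the work surface, if the arm or the gripper's body presses on something with over 40 N, if the wrist force passes 120 N, or if a joint passes its speed limit or range.

## Working session

There is one attempt and no reset: what is moved stays moved. The work goes in short steps, Python scripts to look and compute and a tool call to move; the robot and the scene stay as the last step left them, time stands still between calls to the robot, and variables do not carry over. Pictures are saved under pics/ and viewed, at most 10 in all, crops included, and the job is handed in when it is done.

Besides the shell and the picture viewer there is one more tool, called in YAML: its name, and indented under it one key for each argument. play_rows: Moves the arm, as the interface text tells. Its arguments: {"type":"object","properties":{"moves":{"type":"array","items":{"type":"array","items":{"type":"number"}}},"grip":{"type":"number"}},"required":["moves"]}

```bash
mkdir -p pics
cat > h.py <<'E'
import numpy as np, cv2
from bench import *
def proj(n,p):
    c=get_calibration(n);K=np.array(c["K"]);T=np.linalg.inv(np.array(c["extrinsics"]))
    q=T[:3,:3]@np.array(p)+T[:3,3];q=K@q;return q[:2]/q[2]
def ray(n,px):
    c=get_calibration(n);K=np.array(c["K"]);T=np.array(c["extrinsics"])
    d=T[:3,:3]@np.linalg.inv(K)@np.array([px[0],px[1],1.]);return T[:3,3],d/np.linalg.norm(d)
def atz(n,px,z):
    o,d=ray(n,px);return o+d*(z-o[2])/d[2]
def tri(a,b):
    A=np.zeros((3,3));v=np.zeros(3)
    for n,p in(("top",a),("side",b)):
        o,d=ray(n,p);P=np.eye(3)-np.outer(d,d);A+=P;v+=P@o
    x=np.linalg.solve(A,v);return x
E
python3 - <<'E'
from h import *
ims=[capture(n) for n in("top","side")]
for n,i in zip(("top","side"),ims): cv2.imwrite(f"pics/{n}0.png",i[:,:,::-1]); print(n,np.round(ray(n,(320,240)),3).tolist(), np.round(get_calibration(n)["K"],0).tolist())
for t in["collet_chuck","chuck_nut","stand_face","dog_tops","rack","drill_chuck","cutter_holder"]:
    for n in("top","side"):
        print(t,n,[(np.round(r["pixel"]).tolist(),round(r["conf"],2)) for r in mark_of(t,n)[:3]])
s=sense();print(s["time"],s["ee_pos"],s["tool_rot"],s["ft_force"])
E
```

```text
top [[0.527, -0.023, 0.807], [0.082, 0.015, -0.997]] [[446.0, 0.0, 321.0], [0.0, 446.0, 235.0], [0.0, 0.0, 1.0]]
side [[0.053, -0.643, 0.573], [0.574, 0.652, -0.495]] [[546.0, 0.0, 317.0], [0.0, 546.0, 239.0], [0.0, 0.0, 1.0]]
collet_chuck top [([499.0, 283.0], 0.91), ([463.0, 183.0], 0.88)]
collet_chuck side [([403.0, 346.0], 0.9), ([460.0, 319.0], 0.89), ([230.0, 247.0], 0.72)]
chuck_nut top [([485.0, 177.0], 0.72), ([514.0, 283.0], 0.59), ([239.0, 286.0], 0.4)]
chuck_nut side [([490.0, 332.0], 0.83), ([409.0, 319.0], 0.64)]
stand_face top []
stand_face side [([228.0, 213.0], 0.68)]
dog_tops top [([228.0, 290.0], 0.64), ([240.0, 287.0], 0.37)]
dog_tops side [([227.0, 209.0], 0.61)]
rack top [([425.0, 275.0], 0.88)]
rack side [([362.0, 353.0], 0.73)]
drill_chuck top [([379.0, 266.0], 0.7)]
drill_chuck side [([328.0, 274.0], 0.91)]
cutter_holder top [([438.0, 276.0], 0.76), ([302.0, 170.0], 0.72)]
cutter_holder side [([362.0, 307.0], 0.64)]
0.8 [0.20648937 0.69496405 0.25329001] [1.43879713e-01 9.89595184e-01 4.91752396e-06 2.63611665e-05] [-0.45337872  0.67715069  0.46472546]
```

View pics/top0.png

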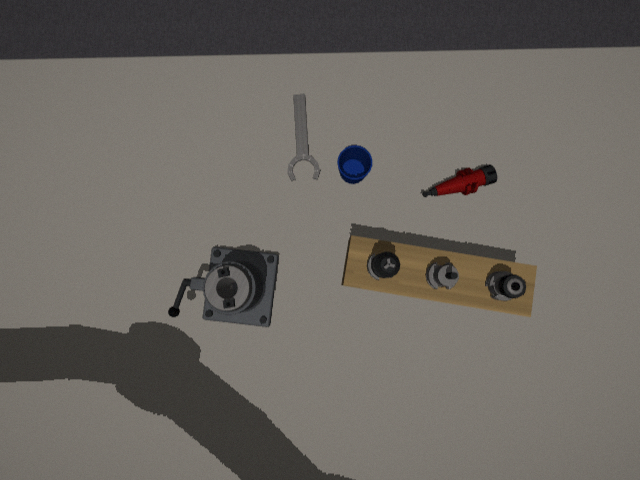

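View pics/side0.png

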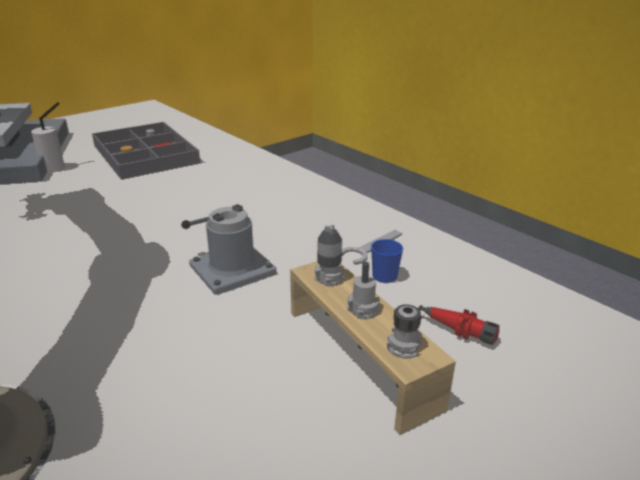

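The side view (403,346 flange, 407,319 nut) and the top view (499,283 flange, 513,286 nose) show a plain steel holder with an open nose at the rack's right end. The other collet-chuck lookalike is red and lies on the bench at top (463,183), so it is not meant. Dogs show at top about (223,271) and (229,302). I'll confirm in one enlarged crop and measure.

Run:
```python
from h import *
t=cv2.imread("pics/top0.png");s=cv2.imread("pics/side0.png")
a=cv2.resize(t[250:325,470:545],(395,395),interpolation=cv2.INTER_CUBIC)
b=cv2.resize(t[250:325,190:265],(395,395),interpolation=cv2.INTER_CUBIC)
cv2.imwrite("pics/crop.png",np.hstack([a,b]))
ms={}
for k in("top","side"): capture(k)
def near(name,cam,px):
    L=[r["pixel"] for r in mark_of(name,cam)];L=[p for p in L if np.hypot(*(np.array(p)-px))<25]
    return L[0] if L else None
P={"collet_chuck":((499,283),(403,346),.09),"chuck_nut":((513,284),(407,319),.1385),"dog_tops":((228,289),(227,209),.129),"stand_face":((229,290),(228,213),.12),"rack":((425,275),(362,353),0),"stand":((240,287),(232,266),0),"stud_tip":((480,280),(400,390),.018),
"drill_chuck":((379,266),(328,274),.09),"cutter_holder":((438,276),(362,307),.09)}
for k,(pt,ps,z) in P.items():
    A=near(k,"top",pt);B=near(k,"side",ps)
    print(k,z,A is not None and (np.round(A,1),np.round(atz("top",A,z),4)),B is not None and (np.round(B,1),np.round(atz("side",B,z),4)),A is not None and B is not None and np.round(tri(A,B),4))
for p in[(223,271),(229,302)]:print(np.round(atz("top",p,.129),4))
```

```text
collet_chuck 0.09 (array([496.1, 285.1]), array([ 0.5094, -0.2906,  0.09  ])) (array([402. , 350.9]), array([ 0.5005, -0.3   ,  0.09  ])) [ 0.509  -0.2938  0.081 ]
chuck_nut 0.1385 (array([513.4, 283.9]), array([ 0.512 , -0.2981,  0.1385])) (array([407. , 317.1]), array([ 0.5095, -0.2954,  0.1385])) [ 0.5107 -0.2965  0.139 ]
dog_tops 0.129 (array([227.6, 286.6]), array([0.5134, 0.1287, 0.129 ])) False False
stand_face 0.12 (array([225.2, 288.8]), array([0.5099, 0.1344, 0.12  ])) (array([227.1, 215.5]), array([0.5079, 0.1294, 0.12  ])) [0.5103 0.1347 0.1172]
rack 0 (array([426.4, 276.7]), array([ 0.5239, -0.2006,  0.    ])) (array([360. , 354.3]), array([ 0.5285, -0.199 ,  0.    ])) [ 0.5248 -0.2007  0.0031]
stand 0 (array([241.5, 286.2]), array([0.5113, 0.1323, 0.    ])) (array([232.7, 267.6]), array([0.5159, 0.1389, 0.    ])) [0.5114 0.1313 0.0056]
stud_tip 0.018 False False False
drill_chuck 0.09 (array([379.6, 265. ]), array([ 0.5438, -0.1067,  0.09  ])) (array([330.9, 273. ]), array([ 0.5548, -0.1003,  0.09  ])) [ 0.5454 -0.1072  0.0972]
cutter_holder 0.09 (array([439.9, 277.2]), array([ 0.5231, -0.2021,  0.09  ])) (array([362. , 308.6]), array([ 0.5257, -0.2004,  0.09  ])) [ 0.5234 -0.2019  0.0919]
[0.5371 0.1359 0.129 ]
[0.4903 0.1264 0.129 ]
```

View pics/crop.png

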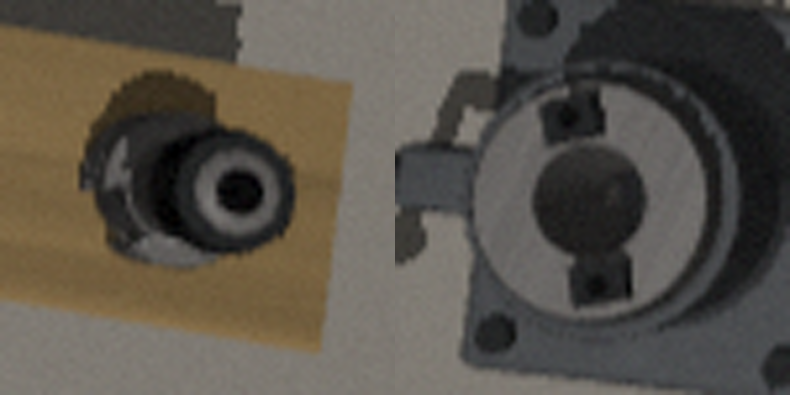

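Crop confirmed: left is a plain steel holder with a dark slotted nut and an open bore (centre about top (515.3,286.2)). Right, the dog centres are about top (223.8,272.2) and (228.9,303.2).

```bash
cat >> h.py <<'E'
def move(tgt,yaw):
    "tool shift (mm) and rz to world TCP tgt with tool-y at world angle yaw(deg)"
    from scipy.spatial.transform import Rotation as R
    s=sense();M=R.from_quat(s["tool_rot"]).as_matrix()
    cur=np.degrees(np.arctan2(M[1,1],M[0,1]))
    d=M.T@(np.array(tgt)-s["ee_pos"])*1000
    print("shift",np.round(d,1),"rz",round(-np.radians((yaw-cur+180)%360-180),3),"cur yaw",round(cur,2))
E
python3 - <<'E'
from h import *
print("nut",atz("top",(515.3,286.2),.151))
a=atz("top",(223.8,272.2),.129);b=atz("top",(228.9,303.2),.129);print("dogs",(a+b)/2,np.degrees(np.arctan2(*(a-b)[1::-1])),np.linalg.norm(a-b))
c=atz("top",(190+(587-395)*75/395,250+202*75/395),.12);print("bore",c)
p,q=atz("top",(350,236),.09),atz("top",(537,265),.09);print("rack edge",np.degrees(np.arctan2(*(p-q)[1::-1])))
s=cv2.imread("pics/side0.png");cv2.imwrite("pics/sc.png",cv2.resize(s[290:370,360:460],(800,600),interpolation=cv2.INTER_CUBIC))
move((.56,.13,.25),13);move((.511,-.297,.24),-30)
E
```

```text
nut [ 0.50892815 -0.29547251  0.151     ]
dogs [0.5118691  0.13060255 0.129     ] 9.757395912292855 0.047464562609799726
bore [0.51059472 0.13245277 0.12      ]
rack edge 80.28664706276412
shift [-499.8 -440.9    3.3] rz 1.055 cur yaw 73.45
shift [-574.4 -864.2   13.3] rz 1.806 cur yaw 73.45
```

View pics/sc.png

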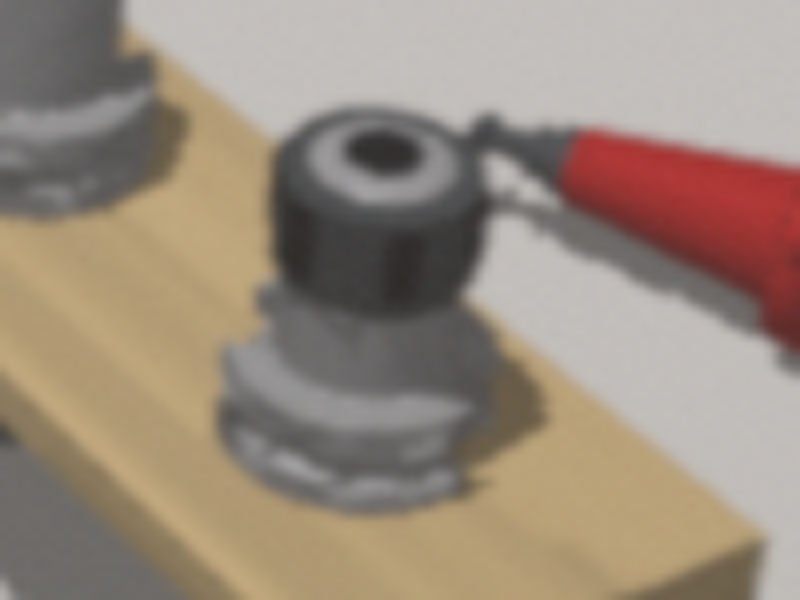

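Run:
```python
from h import *
L=atz("side",(388.75,336.9),.11);F=atz("side",(392.75,328.4),.11);Rr=atz("side",(419.5,344),.11)
print(L,F,Rr)
print("edge angle",np.degrees(np.arctan2(*(Rr-L)[1::-1])),"mouth perp",np.degrees(np.arctan2(*(F-L)[1::-1])))
```

```text
[ 0.48936296 -0.28480135  0.11      ] [ 0.50635346 -0.27636952  0.11      ] [ 0.50901942 -0.32006107  0.11      ]
edge angle -60.86136810991803 mouth perp 26.3936943942914
```

play_rows:
  moves:
    - [-500,-441,-20,0,0,1.055]
    - [-500,-441,-20,0,0,1.055]
    - [-500,-441,-20,0,0,1.055]
    - [-500,-441,-20,0,0,1.055]
    - [-500,-441,-20,0,0,1.055]
    - [-500,-441,-20,0,0,1.055]
    - [-500,-441,-20,0,0,1.055]
    - [-500,-441,-20,0,0,1.055]
    - [-500,-441,-20,0,0,1.055]
    - [-500,-441,-20,0,0,1.055]
    - [-500,-441,-20,0,0,1.055]
    - [-500,-441,-20,0,0,1.055]
    - [-500,-441,-20,0,0,1.055]
    - [-500,-441,-20,0,0,1.055]
    - [-500,-441,-20,0,0,1.055]
    - [-500,-441,-20,0,0,1.055]
    - [-500,-441,-20,0,0,1.055]
  grip: 1

```text
time: 3.22
ee_pos: [0.5642, 0.1211, 0.2743]
tool_rot: [0.626, 0.779, 0.0, 0.003]
ft_force: [1.3, 0.1, 0.9]
width: 0.999
gripper_force: 0.0
```

Run:
```python
from h import *
move((.5095,-.296,.24),-40)
```

```text
shift [-395.4 -143.3   35.4] rz 0.915 cur yaw 12.42
```

play_rows:
  moves:
    - [-395,-143,10,0,0,0.915]
    - [-395,-143,10,0,0,0.915]
    - [-395,-143,10,0,0,0.915]
    - [-395,-143,10,0,0,0.915]
    - [-395,-143,10,0,0,0.915]
    - [-395,-143,10,0,0,0.915]
    - [-395,-143,10,0,0,0.915]
    - [-395,-143,10,0,0,0.915]
    - [-395,-143,10,0,0,0.915]
    - [-395,-143,10,0,0,0.915]
    - [-395,-143,10,0,0,0.915]
    - [-395,-143,35,0,0,0.915]
    - [-395,-143,35,0,0,0.915]
    - [-395,-143,35,0,0,0.915]
    - [-395,-143,35,0,0,0.915]
    - [-395,-143,35,0,0,0.915]

```text
time: 4.55
ee_pos: [0.5104, -0.2866, 0.2392]
tool_rot: [0.904, 0.428, 0.0, 0.0]
ft_force: [-0.3, 0.5, 0.1]
width: 1.0
gripper_force: 0.0
```

Run:
```python
from h import *
move((.5095,-.296,.1415),-40)
i=capture("top");cv2.imwrite("pics/t1.png",cv2.resize(i[210:360,420:620,::-1],(800,600)))
```

```text
shift [-7.9  5.2 97.7] rz 0.011 cur yaw -39.35
```

View pics/t1.png

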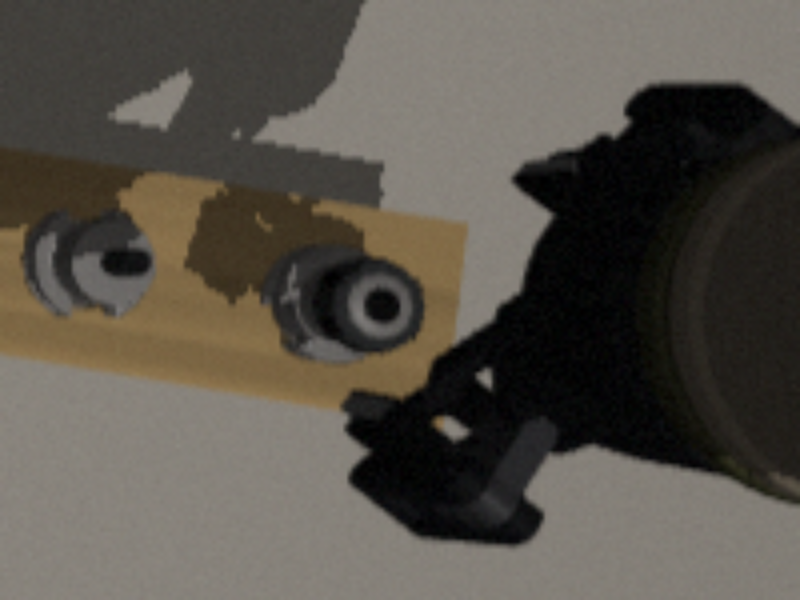

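The picture shows the nose at about crop (380,305), with open fingers either side of it on the diagonal at a greater height, consistent with the target. I'll let the arm settle before computing the descent.

play_rows:
  moves:
    - [0,0,0,0,0,0]
    - [0,0,0,0,0,0]
    - [0,0,0,0,0,0]

```text
time: 4.85
ee_pos: [0.51, -0.287, 0.2387]
tool_rot: [0.904, 0.427, 0.0, 0.0]
ft_force: [-0.1, 0.3, 0.7]
width: 1.002
gripper_force: 0.0
```

Run:
```python
from h import *
move((.5095,-.296,.1415),-40)
```

```text
shift [-7.3  5.3 97.2] rz 0.011 cur yaw -39.39
```

play_rows:
  moves:
    - [-7,5,0,0,0,0.01]
    - [-7.3,5.3,15,0,0,0.01]
    - [-7.3,5.3,30,0,0,0.01]
    - [-7.3,5.3,45,0,0,0.01]
    - [-7.3,5.3,60,0,0,0.01]
    - [-7.3,5.3,75,0,0,0.01]
    - [-7.3,5.3,85,0,0,0.01]
    - [-7.3,5.3,93,0,0,0.01]
    - [-7.3,5.3,97,0,0,0.01]
    - [-7.3,5.3,97,0,0,0.01]
    - [-7.3,5.3,97,0,0,0.01]
    - [-7.3,5.3,97,0,0,0.01]

```text
time: 5.85
ee_pos: [0.5095, -0.2965, 0.1419]
tool_rot: [0.906, 0.423, 0.0, 0.0]
ft_force: [-0.4, -0.5, 0.1]
width: 1.001
gripper_force: 0.0
```

play_rows:
  moves:
    - [0,0,0,0,0,0]
    - [0,0,0,0,0,0]
    - [0,0,0,0,0,0]
    - [0,0,0,0,0,0]
    - [0,0,0,0,0,0]
    - [0,0,0,0,0,0]
    - [0,0,0,0,0,0]
    - [0,0,0,0,0,0]
    - [0,0,0,0,0,0]
    - [0,0,0,0,0,0]
  grip: 0

```text
time: 6.68
ee_pos: [0.5092, -0.2961, 0.1417]
tool_rot: [0.906, 0.423, 0.0, -0.0]
ft_force: [-0.9, 1.6, 5.6]
width: 0.383
gripper_force: 59.1
```

play_rows:
  moves:
    - [0,0,-5,0,0,0]
    - [0,0,-15,0,0,0]
    - [0,0,-30,0,0,0]
    - [0,0,-45,0,0,0]
    - [0,0,-65,0,0,0]
    - [0,0,-85,0,0,0]
    - [0,0,-105,0,0,0]
    - [0,0,-125,0,0,0]
    - [0,0,-145,0,0,0]
    - [0,0,-165,0,0,0]
    - [0,0,-185,0,0,0]
    - [0,0,-200,0,0,0]
    - [0,0,-210,0,0,0]
    - [0,0,-210,0,0,0]
    - [0,0,-210,0,0,0]

```text
time: 7.93
ee_pos: [0.509, -0.296, 0.3513]
tool_rot: [0.906, 0.423, 0.0, -0.0]
ft_force: [-0.2, 0.5, -5.4]
width: 0.377
gripper_force: 60.4
```

Run:
```python
from h import *
i=capture("side");cv2.imwrite("pics/s2.png",i[:,:,::-1])
s=sense();print(s["ee_pos"],s["ft_force"],s["width"],s["joint_pos"])
move((.5115,.131,.35),32)
```

```text
[ 0.50878025 -0.29576036  0.35056401] [-0.71304211  0.08359194 -6.15600353] 0.38311897012822327 [-0.02861461  0.38647615  0.65197401  1.83149174 -0.27250133  1.01548791
  0.03551439]
shift [ 328.7 -272.1    0.8] rz -1.256 cur yaw -39.98
```

View pics/s2.png

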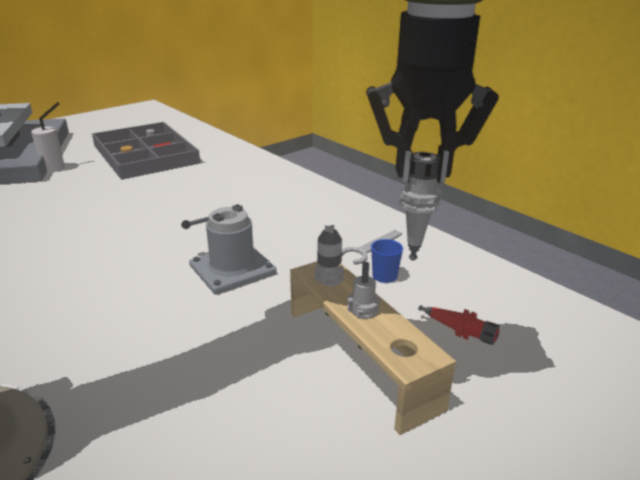

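Chuck is held in the jaws, nut at (427,165), stud tip at (415,257), rack pocket empty at (403,348). Now over to the stand.

play_rows:
  moves:
    - [27,-23,0,0,0,-0.1]
    - [54,-45,0,0,0,-0.2]
    - [81,-68,0,0,0,-0.3]
    - [108,-90,0,0,0,-0.4]
    - [135,-112,0,0,0,-0.51]
    - [163,-135,0,0,0,-0.62]
    - [190,-158,0,0,0,-0.73]
    - [218,-180,0,0,0,-0.84]
    - [245,-203,0,0,0,-0.95]
    - [272,-225,0,0,0,-1.05]
    - [300,-248,0,0,0,-1.15]
    - [318,-263,0,0,0,-1.22]
    - [328.7,-272,0,0,0,-1.256]
    - [328.7,-272,0,0,0,-1.256]
    - [328.7,-272,0,0,0,-1.256]
    - [328.7,-272,0,0,0,-1.256]
    - [328.7,-272,0,0,0,-1.256]

```text
time: 9.4
ee_pos: [0.5121, 0.1286, 0.3511]
tool_rot: [0.486, 0.874, -0.0, 0.0]
ft_force: [-0.3, -0.5, -5.0]
width: 0.376
gripper_force: 60.9
```

Run:
```python
from h import *
i=capture("side");t=capture("top")
s=sense();e=s["ee_pos"];print(e,s["ft_force"],s["width"],s["joint_pos"])
move((.5115,.131,.35),32)
for n in("collet_chuck","stud_tip","chuck_nut","stand_face","dog_tops"):
    print(n,[(np.round(r["pixel"],1).tolist(),round(r["conf"],2)) for r in mark_of(n,"side")[:3]])
for k,dz in(("nut",3),("flange",51.5),("stud",123.5)): print(k,np.round(proj("side",e-[0,0,dz/1000]),1))
print("face",proj("side",(.5115,.131,.12)))
a=cv2.resize(i[90:250,170:290],(450,600),interpolation=cv2.INTER_CUBIC)
b=cv2.resize(i[140:200,200:235],(350,600),interpolation=cv2.INTER_CUBIC)
cv2.imwrite("pics/s3.png",np.hstack([a,b])[:,:,::-1])
```

```text
[0.51216333 0.12908982 0.35129623] [ 0.61521286 -0.08546747 -5.21914537] 0.37536310198155587 [-0.55433819  0.25633553  0.25465444  1.93867925 -0.07783532  0.95602104
  0.29284533]
shift [2.  0.4 1.3] rz -0.003 cur yaw 31.83
collet_chuck [([220.2, 119.6], 0.94), ([361.2, 308.8], 0.69), ([458.1, 319.0], 0.58)]
stud_tip [([419.2, 306.3], 0.84)]
chuck_nut [([489.3, 332.0], 0.91), ([219.3, 92.9], 0.69), ([220.4, 121.7], 0.33)]
stand_face [([230.1, 214.5], 0.6)]
dog_tops [([225.8, 209.9], 0.78)]
nut [218.6  88.6]
flange [221.1 118.1]
stud [224.5 159. ]
face [228.31385613 214.61221061]
```

View pics/s3.png

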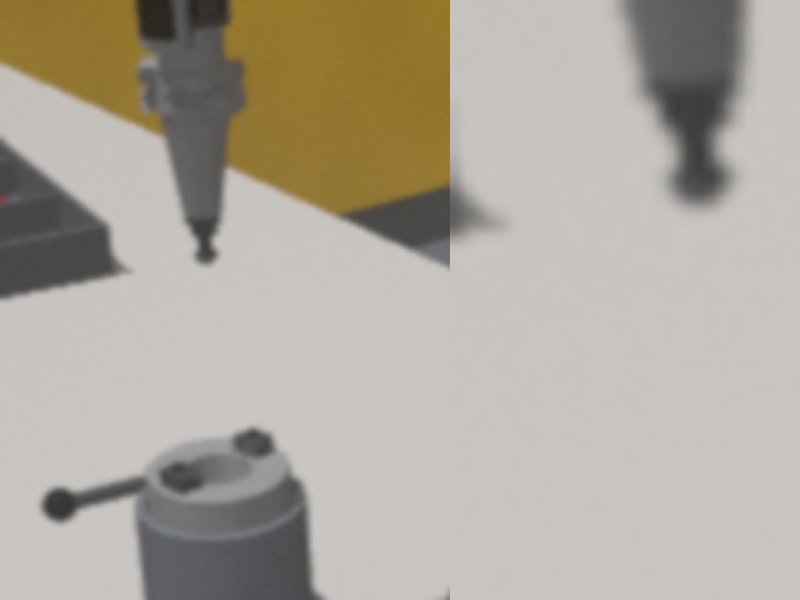

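Stud tip at (224.7,159.9) agrees with the predicted (224.5,159), and the bore centre at (228.1,214.8) matches the predicted (228.3,214.6), so the chuck hangs upright and is centred well enough to go down.

play_rows:
  moves:
    - [2,0.4,15,0,0,0]
    - [2,0.4,35,0,0,0]
    - [2,0.4,55,0,0,0]
    - [2,0.4,75,0,0,0]
    - [2,0.4,95,0,0,0]
    - [2,0.4,110,0,0,0]
    - [2,0.4,122,0,0,0]
    - [2,0.4,132,0,0,0]
    - [2,0.4,140,0,0,0]
    - [2,0.4,147,0,0,0]
    - [2,0.4,152,0,0,0]
    - [2,0.4,156,0,0,0]
    - [2,0.4,156,0,0,0]
    - [2,0.4,156,0,0,0]
    - [2,0.4,156,0,0,0]

```text
time: 11.0
ee_pos: [0.5116, 0.1324, 0.1957]
tool_rot: [0.485, 0.875, 0.0, 0.0]
ft_force: [0.7, -0.1, -4.4]
width: 0.382
gripper_force: 61.0
```

Run:
```python
from h import *
i=capture("side");t=capture("top")
s=sense();e=s["ee_pos"];print(e,s["ft_force"],s["ft_torque"],s["width"])
a=atz("side",(218.3,217.2),.127);b=atz("side",(237.5,207.9),.127);print("dogs from side",(a+b)/2,np.degrees(np.arctan2(*(b-a)[1::-1])))
move((.5115,.131,.185),32)
cv2.imwrite("pics/s4.png",cv2.resize(i[150:240,180:280],(800,600),interpolation=cv2.INTER_CUBIC)[:,:,::-1])
```

```text
[0.51158985 0.13240094 0.19573515] [-0.0542581   0.2427341  -4.00961137] [-0.0448419   0.00117851  0.03729852] 0.3788063977472206
dogs from side [0.50869602 0.12652375 0.127     ] 11.076706579018321
shift [-1.1 -0.8 10.7] rz -0.0 cur yaw 31.97
```

View pics/s4.png

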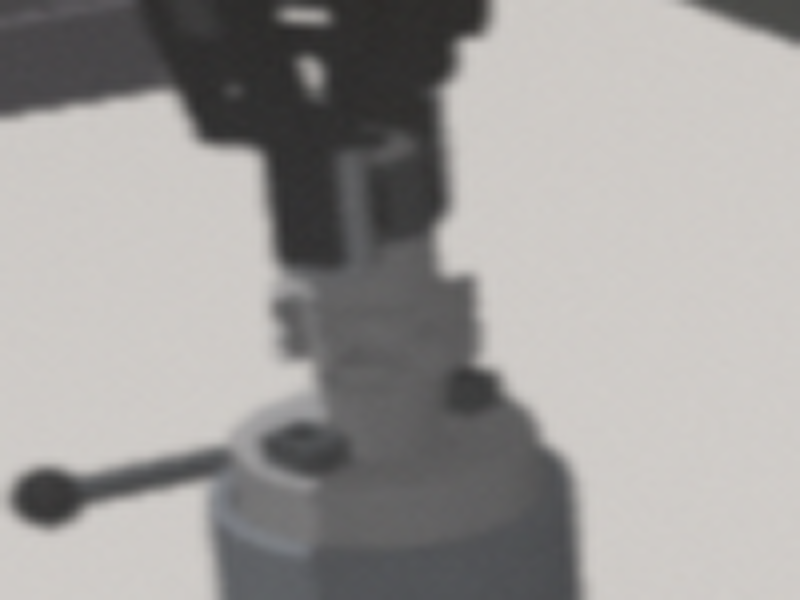

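play_rows:
  moves:
    - [-0.8,-0.5,3,0,0,0]
    - [-0.8,-0.5,5,0,0,0]
    - [-0.8,-0.5,7,0,0,0]
    - [-0.8,-0.5,9,0,0,0]
    - [-0.8,-0.5,10.5,0,0,0]
    - [-0.8,-0.5,11.5,0,0,0]
    - [-0.8,-0.5,12.5,0,0,0]
    - [-0.8,-0.5,13,0,0,0]
    - [-0.8,-0.5,13,0,0,0]

```text
time: 11.85
ee_pos: [0.5113, 0.1314, 0.1822]
tool_rot: [0.485, 0.875, -0.0, -0.0]
ft_force: [0.4, 0.2, -5.0]
width: 0.378
gripper_force: 61.0
```

play_rows:
  moves:
    - [0,0,0.5,0,0,0]
    - [0,0,1,0,0,0]
    - [0,0,1.5,0,0,0]
    - [0,0,2,0,0,0]
    - [0,0,2.5,0,0,0]
    - [0,0,2.5,0,0,0]

```text
time: 12.35
ee_pos: [0.5115, 0.1314, 0.18]
tool_rot: [0.485, 0.874, 0.0, 0.0]
ft_force: [-1.6, -0.0, -0.7]
width: 0.381
gripper_force: 61.4
```

play_rows:
  moves:
    - [0,0,0.3,0,0,0.02]
    - [0,0,0.5,0,0,0.04]
    - [0,0,0.5,0,0,0.05]
    - [0,0,0.5,0,0,0.05]

```text
time: 12.68
ee_pos: [0.5117, 0.1316, 0.1798]
tool_rot: [0.507, 0.862, 0.0, 0.0]
ft_force: [-2.1, 0.3, 4.9]
width: 0.376
gripper_force: 61.9
```

Run:
```python
from h import *
s=sense();print(s["ee_pos"],s["ft_force"],s["ft_torque"])
```

```text
[0.51166232 0.13162034 0.17975817] [-2.14440856  0.34926089  4.89126039] [ 0.08910727  0.30980724 -0.01270835]
```

play_rows:
  moves:
    - [0,0,-1.5,0,0,-0.02]
    - [0.5,-0.9,-1.5,0,0,-0.05]
    - [0.5,-0.9,-0.5,0,0,-0.05]
    - [0.5,-0.9,0,0,0,-0.05]
    - [0.5,-0.9,0.3,0,0,-0.05]
    - [0.5,-0.9,0.3,0,0,-0.05]

```text
time: 13.18
ee_pos: [0.5104, 0.1318, 0.1788]
tool_rot: [0.485, 0.875, 0.0, -0.0]
ft_force: [0.3, 2.8, -5.3]
width: 0.381
gripper_force: 60.9
```

Run:
```python
from h import *
s=sense();print(s["ee_pos"],s["ft_force"],s["ft_torque"])
```

```text
[0.51042853 0.13182158 0.17880797] [ 0.33955351  2.81525055 -5.29224976] [ 0.77494788 -0.18767181  0.08687427]
```

Dropped: z is 0.1788 with only the chuck's weight on the wrist, so the slots are over the dogs. I'll ease toward +y and go on down.

play_rows:
  moves:
    - [0.4,0.3,0.5,0,0,0]
    - [0.4,0.3,1,0,0,0]
    - [0.4,0.3,1.5,0,0,0]
    - [0.4,0.3,1.5,0,0,0]

```text
time: 13.52
ee_pos: [0.5105, 0.132, 0.1774]
tool_rot: [0.485, 0.875, 0.0, 0.0]
ft_force: [1.5, 3.4, -3.4]
width: 0.381
gripper_force: 61.0
```

Run:
```python
from h import *
s=sense();print(s["ee_pos"],s["ft_force"],s["ft_torque"])
```

```text
[0.51050303 0.13200337 0.17743508] [ 1.5486168   3.3546784  -3.35200329] [ 0.65796987 -0.27659003  0.27289016]
```

play_rows:
  moves:
    - [0.2,0.3,0,0,0,-0.01]
    - [0.35,0.6,0,0,0,-0.02]
    - [0.35,0.6,0,0,0,-0.02]
    - [0.35,0.6,0.5,0,0,-0.02]
    - [0.35,0.6,0.5,0,0,-0.02]

```text
time: 13.93
ee_pos: [0.5106, 0.1323, 0.1769]
tool_rot: [0.476, 0.879, -0.0, -0.0]
ft_force: [0.1, 1.7, -3.6]
width: 0.377
gripper_force: 60.9
```

Run:
```python
from h import *
s=sense();print(s["ee_pos"],s["ft_force"],s["ft_torque"])
```

```text
[0.51060393 0.13227286 0.1768932 ] [ 0.05660013  1.73754733 -3.57457735] [ 0.19257756 -0.10498317  0.10853773]
```

play_rows:
  moves:
    - [0.25,0.15,0.5,0,0,-0.01]
    - [0.25,0.15,1,0,0,-0.01]
    - [0.25,0.15,1.5,0,0,-0.01]
    - [0.25,0.15,1.5,0,0,-0.01]

```text
time: 14.27
ee_pos: [0.5109, 0.1325, 0.1758]
tool_rot: [0.472, 0.882, 0.0, 0.0]
ft_force: [0.2, -1.2, 1.4]
width: 0.375
gripper_force: 61.7
```

Run:
```python
from h import *
s=sense();print(s["ee_pos"],s["ft_force"],s["ft_torque"])
```

```text
[0.51088835 0.13248013 0.17576455] [ 0.15367859 -1.23017     1.37092629] [-0.26181032  0.07104748  0.07727416]
```

play_rows:
  moves:
    - [0,-0.1,0.4,0,0,0]
    - [0,-0.1,0.8,0,0,0]
    - [0,-0.1,1.2,0,0,0]
    - [0,-0.1,1.6,0,0,0]
    - [0,-0.1,1.6,0,0,0]

```text
time: 14.68
ee_pos: [0.5109, 0.1326, 0.174]
tool_rot: [0.472, 0.882, 0.0, 0.0]
ft_force: [1.3, -0.3, -3.0]
width: 0.378
gripper_force: 60.9
```

Run:
```python
from h import *
s=sense();print(s["ee_pos"],s["ft_force"],s["ft_torque"])
```

```text
[0.51088195 0.13261296 0.17398583] [ 1.29767849 -0.29923434 -2.99591871] [-0.11306112 -0.44839174  0.03004377]
```

play_rows:
  moves:
    - [0,0.2,0.4,0,0,0]
    - [0,0.2,0.8,0,0,0]
    - [0,0.2,1.2,0,0,0]
    - [0,0.2,1.2,0,0,0]

```text
time: 15.02
ee_pos: [0.5109, 0.1327, 0.1722]
tool_rot: [0.472, 0.882, -0.0, 0.0]
ft_force: [2.4, -2.7, -9.1]
width: 0.38
gripper_force: 60.6
```

Run:
```python
from h import *
s=sense();print(s["ee_pos"],s["ft_force"],s["ft_torque"])
```

```text
[0.5108754  0.13270066 0.17221331] [ 2.36494686 -2.68545425 -9.11776099] [-0.20487506 -0.82714914  0.06071537]
```

Past the catches, which now pull it down. On to the face.

play_rows:
  moves:
    - [-0.4,0.1,0.4,0,0,0]
    - [-0.4,0.1,0.8,0,0,0]
    - [-0.4,0.1,1.0,0,0,0]
    - [-0.4,0.1,1.0,0,0,0]

```text
time: 15.35
ee_pos: [0.511, 0.1326, 0.1718]
tool_rot: [0.472, 0.882, -0.0, -0.0]
ft_force: [1.2, -1.3, -3.8]
width: 0.377
gripper_force: 61.1
```

Run:
```python
from h import *
s=sense();print(s["ee_pos"],s["ft_force"],s["ft_torque"])
```

```text
[0.51097628 0.13259543 0.17175102] [ 1.18844329 -1.33698657 -3.75119209] [-0.14925389 -0.33693242  0.07626693]
```

play_rows:
  moves:
    - [-0.3,0,0.4,0,0,0]
    - [-0.3,0,0.8,0,0,0]
    - [-0.3,0,1.2,0,0,0]
    - [-0.3,0,1.2,0,0,0]
    - [-0.3,0,1.2,0,0,0]

```text
time: 15.77
ee_pos: [0.5111, 0.1325, 0.1716]
tool_rot: [0.472, 0.882, 0.0, -0.0]
ft_force: [-2.1, -1.4, 11.8]
width: 0.38
gripper_force: 62.9
```

Run:
```python
from h import *
s=sense();print(s["ee_pos"],s["ft_force"],s["ft_torque"])
```

```text
[0.51112147 0.13247709 0.17158789] [-2.09626845 -1.35738141 11.8213269 ] [-0.23583394  0.55452361  0.01264504]
```

Hard stop at z 0.1716, where home should be. I'll ease off the push, open, and rise.

play_rows:
  moves:
    - [0,0,-0.6,0,0,0]
    - [0,0,-0.7,0,0,0]
    - [0,0,-0.7,0,0,0]

```text
time: 16.02
ee_pos: [0.5111, 0.1325, 0.1716]
tool_rot: [0.472, 0.882, 0.0, -0.0]
ft_force: [-1.8, -1.4, 7.9]
width: 0.379
gripper_force: 61.9
```

play_rows:
  moves:
    - [0,0,0,0,0,0]
    - [0,0,0,0,0,0]
    - [0,0,0,0,0,0]
    - [0,0,0,0,0,0]
    - [0,0,0,0,0,0]
    - [0,0,0,0,0,0]
    - [0,0,0,0,0,0]
    - [0,0,0,0,0,0]
    - [0,0,0,0,0,0]
  grip: 1

```text
time: 16.77
ee_pos: [0.5112, 0.1323, 0.1712]
tool_rot: [0.472, 0.882, -0.0, -0.0]
ft_force: [0.4, -0.1, -0.3]
width: 0.999
gripper_force: 0.0
```

play_rows:
  moves:
    - [0,0,-10,0,0,0]
    - [0,0,-30,0,0,0]
    - [0,0,-60,0,0,0]
    - [0,0,-90,0,0,0]
    - [0,0,-120,0,0,0]
    - [0,0,-140,0,0,0]
    - [0,0,-150,0,0,0]
    - [0,0,-150,0,0,0]
    - [0,0,-150,0,0,0]

```text
time: 17.52
ee_pos: [0.5109, 0.1323, 0.321]
tool_rot: [0.472, 0.882, 0.0, 0.0]
ft_force: [-0.3, -0.8, -0.8]
width: 0.998
gripper_force: 0.0
```

Run:
```python
from h import *
i=capture("side");s=sense();print(s["time"],s["ee_pos"],s["ft_force"],s["width"])
e=[.5111,.1325]
for n,z in(("collet top",.181),("nut",.1685),("face",.12)): print(n,proj("side",e+[z]))
cv2.imwrite("pics/s5.png",cv2.resize(i[160:250,170:290],(800,600),interpolation=cv2.INTER_CUBIC)[:,:,::-1])
```

```text
17.5667 [0.51064519 0.13224803 0.32027864] [ 0.57354231 -0.12142095  0.85237232] 1.0014314779702784
collet top [225.04524933 183.59061503]
nut [225.59779142 190.05827128]
face [227.6765802  214.39106229]
```

View pics/s5.png

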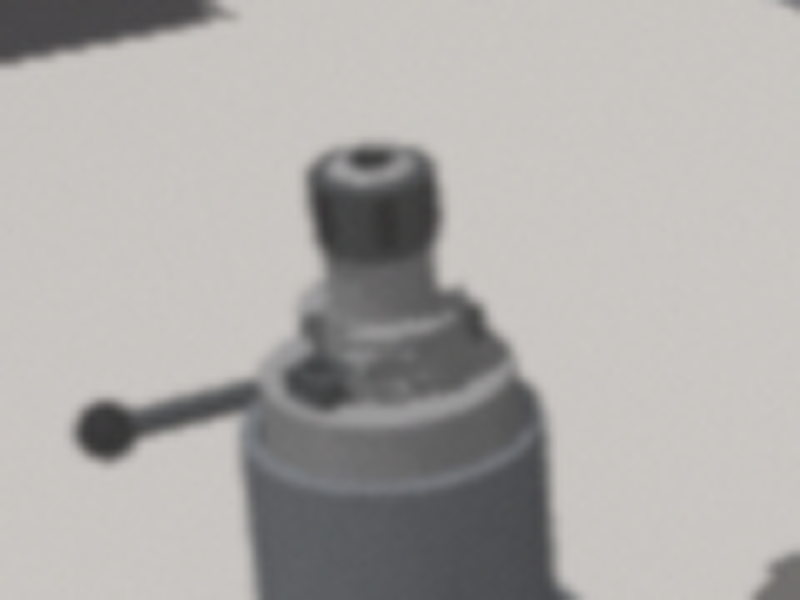

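The flange lies on the spindle face with the dogs in the slots. The nose is at image (225.5,183.7), against (225.0,183.6) predicted for fully home, and the gripper is clear.

```bash
python3 -c "
from bench import sign_off
print(sign_off())"
```

```text
the job is handed in; nothing more can be done
None
```

The collet chuck is in the spindle with its slots over the dogs, snapped past the catches with its flange on the face; the gripper is open and clear, and the job was handed in at about 17.6 s.

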